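# Scan the dinner-kit packs, box them and lock the lid

### The arm

A 6-joint arm with a two-finger parallel gripper is mounted at the origin on the work surface. World frame = base frame: x ahead of the robot, y to its left, z up, the work surface at z = 0. Lengths are in mm, angles in rad, forces in N, time in s.
With the tool pointing down it reaches from about 400 to 925 mm from the base axis. Payload 12.5 kg.
Tool frame: the origin (TCP) lies midway between the tips of the shut fingers; the grasp point (between the pads) lies 19 mm behind it; z points along the fingers, y is the line along which they close (so a half turn about z gives the same grasp; the last joint's range is limited). The gripper opens to 95 mm and grips with 3 to 60 N. Pads are 20 mm wide; open, the fingers measure 119 mm over their backs; the gripper's body (75 mm by 180 mm) begins 59 mm behind the grasp point.
Start: joints at [1.222, 0.491, 1.559, -0, 1.092, -0.106], TCP at [150.245, 606.69, 214.661] pointing down, gripper open.
Joint ranges: [-3.1, 3.1], [-0.84, 2.19], [0.05, 2.79], [-1.13, 4.28], [0.06, 2.93], [-2.69, 2.69]. Speed limits (rad/s): [2.22, 2.22, 2.79, 3.14, 3.14, 3.14].

### API

Orientations are given as [roll, pitch, yaw] about the fixed x, y, z axes, in that order (R = Rz(yaw) Ry(pitch) Rx(roll)).
In Python, from cell import env gives the robot as it stands.
- The arm moves only by the shell command python3 -m inch 'ROWS'. ROWS is JSON, a list of rows, each a list of 7 numbers: the turn, a rotation vector about the tool's x, y, z in rad, then the shift along the tool's x, y, z in cm, then the closure, from -1 (fully open) to 1 (shut). A call has 1 to 20 rows; each row shifts and turns the commanded pose from where the row before left it, along the tool's axes as they then stand; what a row does not reach is not made up. A row lasts 1/8 s, in which the tool goes at most 62.5 mm and 10.7 degrees, less where a joint would pass 70% of its speed; a pose out of reach is approached as far as the arm can. A call with a gripper value outside its range is refused whole. The fingers move at their own pace and stop on an object; the grip force is fixed at half the most. Time passes only in rows, so rows that do not move let the fingers close. It gives the time, the measured TCP pose, the force, the opening and the grip force at its end, in the units of the state.
- env.state(): the state, without advancing time (a new reading comes with each control period).
- env.read_camera(name): name is "scene" or "side" or "wrist"; returns a dict with "img" (480x640x3 uint8, red, green, blue), "depth" (480x640 float32, mm along the optical axis (not along the pixel's ray), 0 where there is no reading), "fx", "fy", "cx", "cy" (pixels), "position" and "orientation" of the camera in the world. Camera axes: x right, y down, z forward; pixel columns grow to the right and rows downward; lengths in mm; the calibration is good to about 2 mm. The wrist camera is an equidistant fisheye: a pixel r from the principal point sees the ray r / f radians off the axis. A picture is of the moment at which its call begins.
- env.job_done(): hands the job in; it is judged then, once.
Trained networks look in a picture, given as the dict that the camera call returned (one of the last four; its "shot" number tells which), for a name from the list of things; names that differ only in an ending like _2 or _b are one class to them, and where a whole thing is asked for, a point or a joint stands for the part that bears it (a point fixed in the world has none). Each returns a list of dicts, best first, with "score" (0 to 1); they miss things now and then, are a little off and sometimes report something else, mostly with a low value. They report only what shows in the picture. A call takes as long as a camera call. They do not tell look-alikes from the thing itself.
- env.find_in(picture, target): "centre" ([x, y, z] in mm, in the coordinates of the camera as it stood for that picture, good to about 4 mm: the middle of the surface that is visible of it).
- env.trace(picture, target): "mask" (480x640 bool, what is visible of it).
The state is a dict: "t": time; "joints": joint angles; "qvel": joint speeds; "tau": joint torques, N m; "eef_pos": TCP position; "tcp_rot": TCP orientation; "ft_force": force on the tool from outside, world axes, zero at the start; "moment": the same for the moment, N m; "opening": opening from 0.0 (shut) to 1.0 (fully open); "grip_force": force on a finger pad.
Only numpy, scipy, OpenCV 4.12 (cv2) and the standard library are available. Lean on these libraries where they do the work, as an engineer would, in place of code of your own. Each camera call takes 0.05 s, during which the arm holds its last target. There are 200 camera calls.

### The job

Take the hand scanner off its mat and read the barcode on top of each pack that is on the counter, in this order: wide carton, round tin, slim carton (a missing one is passed over), each by pointing the beam squarely on the label with the scan line crossing all its bars and holding still for two seconds while the pack stands outside the box; stand the scanner back on its mat. Put all the packs into the white box, flat and label up, lay the loose lid on and press it down until it is fully home and level, and then swing the hinged keeper bar shut across it until it clicks into its catch. Leave the red cup and the glass bowl where they are.

Things in the scene. Friction and masses are not known exactly. Their poses are not given: they have to be found in the camera images.
- carton: Wide cardboard carton, 100 mm (x) by 46 mm (y), 45 mm high, 220 g. A 30 mm (along y) by 26 mm (along x) white barcode label lies face up in the middle of its top; its bars run along the pack's x and follow one another along its y. Origin: centre of its underside, z up. May be absent.
- tin: Round flat steel tin with a paper sleeve, 56 mm across, 45 mm high, 200 g. A 30 mm (along y) by 26 mm (along x) white barcode label lies face up in the middle of its top; its bars run along the pack's x and follow one another along its y. Origin: centre of its underside, z up. May be absent.
- slim: Slim cardboard carton, 112 mm (x) by 32 mm (y), 45 mm high, 150 g, with a white band round one end. A 30 mm (along y) by 26 mm (along x) white barcode label lies face up in the middle of its top; its bars run along the pack's x and follow one another along its y. Origin: centre of its underside, z up. May be absent.
- carton_label (a point): Middle of the wide carton's label, on its top face (axes as the carton's).
- tin_label (a point): Middle of the tin's label, on its top face (axes as the tin's).
- slim_label (a point): Middle of the slim carton's label, on its top face (axes as the slim carton's).
- scanner: Hand scanner, 240 g, standing upright on its mat. Head: grey block 100 mm (x) by 44 mm (y) by 34 mm high, with the nose and window at its +x end and an upright black handle on top. Origin: centre of the head's underside, z up. At the start its nose points roughly at the robot base (world -x).
- scanner_handle (a point): Middle of the scanner's upright black handle, to be gripped across y from above: 46 mm (x) by 24 mm (y), from 34 to 114 mm above the scanner's underside. This point is 12 mm behind (-x of) the scanner's origin and 84 mm above its underside.
- window: Scanner window, 54 mm ahead (+x) of the scanner's origin, 17 mm up. Its x is the beam, 60 degrees below level when the scanner is upright; its y (the scanner's y) is the scan line. It reads a label 60 to 140 mm along the beam, within 12 mm of it in y and z, beam within 0.7 rad of the label's z, scan line within 0.45 rad of the label's y (either way), if held so, pack at rest, for 1.5 s.
- mat: Fixed black rubber mat for the scanner, 150 mm (x) by 75 mm (y), 3 mm thick; origin: centre of its underside on the counter. The scanner belongs upright on it with its origin within 30 mm of the mat's, whichever way it faces.
- kit: White open plastic storage box, fixed, outside 150 mm (x) by 230 mm (y), walls and floor 5 mm thick, rigid rim 58 mm high, inside 140 by 220 mm. Origin: centre of its underside, z up. Grey posts 11 mm outside its +x and -x sides, at y = +85 mm, carry the keeper bar's hinge (70 mm high) and its catch (66 mm high).
- seal (a point): Centre of the box mouth, at the top of the black seal frame on the rim, 68 mm above the box's origin as it stands at first. Under about 8 N the frame gives way evenly by 6 mm and stays down (this point does not move with it; axes as the box's).
- lid: Loose grey lid, 160 g: plate 156 mm (x) by 236 mm (y), 5 mm thick, its underside 8 mm above the origin; below it a plug 132 by 212 mm, 8 mm deep, which enters the box with 4 mm to spare all round. Origin: centre of the plug's underside, z up; half a turn makes no difference. Laid on the seal its origin is 60 mm above the box's; pressed fully home, 54 mm.
- lid_handle (a point): Middle of the black handle bar on the lid: 70 mm (x) by 22 mm (y), from 13 to 43 mm above the lid's origin; this point is 30 mm above it.
- bar (a joint): Angle of the aluminium keeper bar about its upright hinge at the box's +x side: 0 shut (bar along the box's x, 4.5 mm above the home lid), growing as it swings out to the box's +y, at most 1.6 rad; starts at 1.4 to 1.55. It stays where left and needs about 1 N at the peg; in the last 0.065 rad it rides over a sprung ball (5 to 6 N) and drops into its catch at the end stop.
- bar_peg (a point): Grip peg on the keeper bar: upright black cylinder 18 mm across, 160 mm from the hinge, free from 82 to 120 mm above the counter. The point is on its axis, 105 mm above the counter.
- bar_hinge (a point): Point on the upright hinge axis of the keeper bar, 100 mm (x) and 85 mm (y) from the box's origin; fixed to the box (axes as the box's).
- cup: Red ceramic mug, 80 mm across, 85 mm high: leave alone. Origin: centre of its underside.
- bowl: Small glass bowl, 110 mm across, 50 mm high: leave alone. Origin: centre of its underside.
Mind the look-alikes: they are no part of the job. What is shaped like the slim but pink is not meant.

How it is judged:
By the outcome, as a careful person would: the job done as asked, in the order asked, and still so for the second after the job is handed in, with the robot touching nothing.
Of carton, tin, slim only 2 to 3 are there at a start; the rules pass over those that are not, and their reading is None.
At some moment in a run one of carton, tin, slim, lid may be knocked a few centimetres aside while the robot is not near it.
It also fails if it takes over 200 s, if anything falls off the work surface, if the arm or the gripper's body presses on something with over 40 N, if the wrist force passes 120 N, or if a joint passes its speed limit or range.

## Working session

There is one attempt and no reset: what is moved stays moved. The work goes in short steps, Python scripts to look and compute and a shell command to move; the robot and the scene stay as the last step left them, time stands still between calls to the robot, and variables do not carry over. Pictures are saved under pics/ and viewed, at most 14 in all, crops included, and the job is handed in when it is done.

```bash
ls; mkdir -p pics
cat > h.py <<'E'
import numpy as np, cv2
from cell import env
from scipy.spatial.transform import Rotation as R
def rot(o): return R.from_euler('xyz',o).as_matrix()
def w(p,c): return rot(p["orientation"])@np.array(c)+np.array(p["position"])
def cloud(p):
    v,u=np.mgrid[:480,:640]; d=p["depth"]
    P=np.stack([(u-p["cx"])/p["fx"]*d,(v-p["cy"])/p["fy"]*d,d],-1)
    return P@rot(p["orientation"]).T+np.array(p["position"])
def save(p,n): cv2.imwrite("pics/"+n,p["img"][:,:,::-1])
E
python3 - <<'E'
from h import *
s=env.state(); print({k:np.round(v,3).tolist() for k,v in s.items()})
for c in("scene","side"):
    p=env.read_camera(c); save(p,c+"0.png"); print(c,np.round(p["position"]),p["orientation"],p["fx"])
    for t in("carton","tin","slim","scanner","scanner_handle","mat","kit","lid","lid_handle","bar_peg","bar","cup","bowl"):
        print(t,[(round(d["score"],2),w(p,d["centre"]).round().tolist()) for d in env.find_in(p,t)[:3]])
E
```

```text
pics
{'t': 0.0, 'joints': [1.222, 0.492, 1.559, -0.0, 1.092, -0.106], 'qvel': [-0.0, 0.002, 0.0, 0.0, -0.0, 0.001], 'tau': [-0.001, -61.264, -25.818, 0.069, 0.048, -0.0], 'eef_pos': [150.166, 606.437, 214.087], 'tcp_rot': [-3.141, -0.0, 2.899], 'ft_force': [0.087, 0.421, 0.227], 'moment': [0.041, -0.028, 0.035], 'grip_force': 0.0, 'opening': 0.998}
scene [1486. -671.  815.] [-2.14256759  0.02251351  0.9917166 ] 532.5327253379996
carton [(0.7, [474.0, -95.0, 41.0]), (0.68, [603.0, -427.0, 34.0])]
tin [(0.71, [467.0, -320.0, 37.0]), (0.64, [535.0, 337.0, 85.0])]
slim [(0.77, [389.0, -476.0, 35.0]), (0.63, [457.0, -212.0, 40.0]), (0.63, [303.0, -202.0, 41.0])]
scanner [(0.64, [555.0, -441.0, 36.0])]
scanner_handle [(0.85, [551.0, -438.0, 38.0])]
mat [(0.78, [590.0, -454.0, 5.0]), (0.41, [692.0, 310.0, 35.0]), (0.39, [469.0, -321.0, 43.0])]
kit [(0.94, [449.0, 169.0, 39.0])]
lid [(0.41, [534.0, 334.0, 83.0]), (0.38, [477.0, -94.0, 44.0])]
lid_handle [(0.74, [642.0, -162.0, 13.0])]
bar_peg []
bar [(0.62, [535.0, 334.0, 84.0])]
cup [(0.73, [739.0, 104.0, 56.0]), (0.6, [464.0, -323.0, 37.0]), (0.4, [452.0, 169.0, 41.0])]
bowl [(0.15, [475.0, -94.0, 42.0])]
side [ 105. -809.  731.] [-2.20842588e+00 -1.54068128e-03 -5.20321759e-01] 515.7472278005924
carton [(0.77, [451.0, -101.0, 41.0])]
tin [(0.87, [446.0, -327.0, 45.0]), (0.2, [434.0, -210.0, 40.0])]
slim [(0.86, [370.0, -476.0, 45.0]), (0.72, [434.0, -212.0, 39.0]), (0.67, [288.0, -206.0, 42.0])]
scanner [(0.78, [524.0, -441.0, 37.0])]
scanner_handle [(0.6, [523.0, -443.0, 38.0])]
mat [(0.56, [511.0, -454.0, 6.0])]
kit [(0.75, [444.0, 196.0, 36.0])]
lid [(0.61, [626.0, -167.0, 12.0])]
lid_handle [(0.58, [630.0, -174.0, 10.0])]
bar_peg [(0.82, [528.0, 325.0, 80.0])]
bar [(0.75, [532.0, 330.0, 79.0])]
cup [(0.84, [718.0, 104.0, 58.0])]
bowl [(0.56, [705.0, 321.0, 36.0]), (0.56, [600.0, -429.0, 34.0])]
```

View pics/scene0.png

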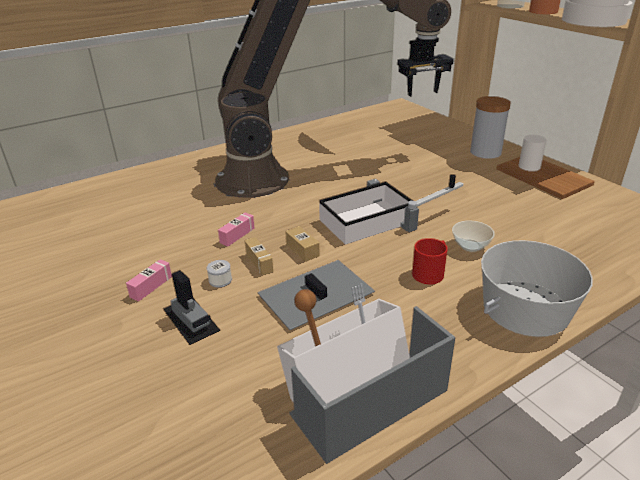

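View pics/side0.png

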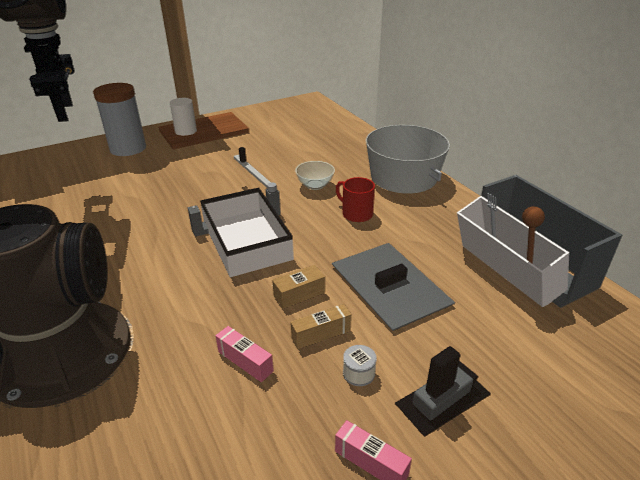

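The scene shows all three packs: carton at (302,243), white-banded slim at (258,255) and tin at (219,273). There are two pink look-alikes at (237,229) and (150,280), the scanner at (190,310), the lid flat at (315,293), the box at (367,210), and the bar open with its peg at (452,181).

```bash
cat >> h.py <<'E'
def band(Ps,c,r,z0,z1):
    o=[]
    for P in Ps:
        m=(np.hypot(P[...,0]-c[0],P[...,1]-c[1])<r)&(P[...,2]>z0)&(P[...,2]<z1); o.append(P[m])
    return o
def rect(q):
    q=q[:,:2].astype(np.float32)
    # trim isolated points
    from scipy.spatial import cKDTree
    n=np.array([len(x) for x in cKDTree(q).query_ball_point(q,6)]); q=q[n>np.median(n)*.35]
    (c,s,a)=cv2.minAreaRect(q)
    if s[0]<s[1]: s=s[::-1]; a+=90
    a=(a+90)%180-90
    return np.round(c,1).tolist(),np.round(s,1).tolist(),'long-axis deg',round(a,1),len(q)
E
python3 - <<'E'
from h import *
Ps=[cloud(env.read_camera(c)) for c in("scene","side")]
for n,c,r,z0,z1 in [("carton",(460,-97),66,41,52),("slim",(445,-212),62,41,52),("tin",(455,-323),45,41,52),("scanner handle top",(535,-440),70,107,130),("scan handle",(535,-440),70,55,105),("head",(555,-440),90,30,42),("mat",(580,-450),110,1.5,6),("lid plate",(628,-168),170,9,17),("lid handle",(628,-168),80,36,50),("seal",(450,170),165,62,72),("peg",(530,330),50,105,130),("bar",(500,290),150,64,85)]:
    for q in band(Ps,c,r,z0,z1)+[np.concatenate(band(Ps,c,r,z0,z1))]:
        if len(q)>10: print(n,*rect(q),'z',np.percentile(q[:,2],[10,50,90]).round(1))
E
```

```text
carton [456.2, -83.6] [101.6, 49.5] long-axis deg -1.2 393 z [43.7 46.3 48.3]
carton [456.1, -80.5] [100.6, 49.3] long-axis deg -0.0 774 z [43.4 45.5 47.2]
carton [456.2, -82.4] [102.1, 51.1] long-axis deg -0.4 1168 z [43.5 45.7 47.7]
slim [441.7, -205.6] [113.4, 33.8] long-axis deg -4.2 333 z [43.8 46.4 48.7]
slim [439.8, -204.4] [111.8, 36.7] long-axis deg -4.5 799 z [43.3 45.5 47.2]
slim [440.5, -204.5] [113.2, 36.7] long-axis deg -4.5 1131 z [43.5 45.7 47.8]
tin [452.6, -321.8] [57.4, 56.2] long-axis deg -22.2 269 z [44.  46.5 48.6]
tin [451.7, -319.5] [57.3, 55.2] long-axis deg 59.1 701 z [43.6 45.4 47.2]
tin [452.1, -319.8] [58.1, 58.1] long-axis deg 78.8 970 z [43.6 45.6 47.6]
scanner handle top [534.1, -437.0] [45.2, 24.2] long-axis deg 8.5 187 z [109.7 117.  119.4]
scanner handle top [531.5, -434.7] [47.1, 24.4] long-axis deg 8.0 433 z [110.8 116.5 118.4]
scanner handle top [532.5, -435.6] [48.4, 26.2] long-axis deg 6.3 622 z [110.3 116.6 118.6]
scan handle [541.0, -443.4] [49.2, 23.0] long-axis deg 38.9 301 z [61.2 79.  99.9]
scan handle [528.3, -443.5] [48.6, 21.1] long-ax
[... 1062 characters left out ...]
8.6 43.  45.2]
seal [435.8, 149.2] [235.3, 224.2] long-axis deg 85.4 690 z [63.1 67.1 70.5]
seal [436.5, 151.0] [235.0, 223.0] long-axis deg 85.4 931 z [63.3 67.4 69.9]
seal [435.0, 149.8] [236.2, 224.1] long-axis deg 84.7 1598 z [63.2 67.2 70.1]
peg [530.4, 376.4] [16.9, 7.2] long-axis deg -39.4 16 z [106.6 113.1 120.1]
peg [529.4, 378.1] [12.0, 3.0] long-axis deg 13.1 13 z [106.6 116.4 120.2]
peg [529.0, 377.4] [14.3, 4.8] long-axis deg 6.0 27 z [106.4 114.  120.3]
bar [496.6, 293.5] [263.4, 185.0] long-axis deg 56.9 507 z [66.4 75.4 83.5]
bar [496.8, 292.6] [262.5, 183.0] long-axis deg 56.0 605 z [66.  71.4 82.9]
bar [497.1, 294.3] [265.2, 185.0] long-axis deg 56.9 1105 z [66.1 73.8 83.3]
```

Run:
```python
from h import *
def topdown(p,x0,x1,y0,y1,z,s):
    # rows: x from x1 down to x0 ; cols: y from y1 down to y0 (left=+y)
    xs=np.arange(x1,x0,-1/s); ys=np.arange(y1,y0,-1/s)
    X,Y=np.meshgrid(xs,ys,indexing='ij'); W=np.stack([X,Y,np.full_like(X,z)],-1)-np.array(p["position"])
    C=W@rot(p["orientation"]); u=(C[...,0]/C[...,2]*p["fx"]+p["cx"]).astype(np.float32); v=(C[...,1]/C[...,2]*p["fy"]+p["cy"]).astype(np.float32)
    return cv2.remap(p["img"],u,v,cv2.INTER_CUBIC)
p1=env.read_camera("scene");p2=env.read_camera("side")
rows=[]
for p in(p1,p2):
    a=topdown(p,417,487,-355,-285,45,4); 
    b=cv2.resize(p["img"][260:345,155:225] if p is p1 else p["img"][340:440,390:500],(330,280),interpolation=cv2.INTER_CUBIC)
    rows.append(np.hstack([a,b]))
im=np.vstack(rows); print(im.shape); cv2.imwrite("pics/td.png",im[:,:,::-1])
from scipy.spatial import cKDTree
Ps=[cloud(p1),cloud(p2)]
for z0,z1 in((28,33),(33,42),(42,50),(15,25)):
    q=np.concatenate(band(Ps,(550,-435),80,z0,z1)); d=np.array([np.cos(.12),np.sin(.12)]); t=(q[:,:2]-[533,-436])@d; print(z0,np.percentile(t,[1,5,50,95,99]).round(1))
# mat : dark pixels near z~3
for P,p in zip(Ps,(p1,p2)):
    m=(np.hypot(P[...,0]-560,P[...,1]+440)<130)&(P[...,2]<8)&(p["img"].max(-1)<60); print("mat",rect(P[m]))
# lid
for P,p in zip(Ps,(p1,p2)):
    m=(np.hypot(P[...,0]-637,P[...,1]+156)<160)&(P[...,2]>8)&(P[...,2]<18)&(np.ptp(p["img"].astype(int),axis=-1)<25); print("lid",rect(P[m]))
    m=(np.hypot(P[...,0]-528,P[...,1]-375)<25)&(P[...,2]>85)&(p["img"].max(-1)<70); print("peg",P[m].mean(0).round(1),np.ptp(P[m],axis=0).round(1),m.sum())
    m=(np.hypot(P[...,0]-500,P[...,1]-290)<150)&(P[...,2]>66)&(P[...,2]<83)&(P[...,1]>255)&(P[...,1]<365); print("bar",rect(P[m]))
```

```text
(560, 610, 3)
28 [-39.1 -38.4  20.5  73.8  76.3]
33 [-38.2 -35.8  26.1  69.4  72.9]
42 [-24.  -23.7  -5.5  31.2  33.7]
15 [-39.2 -38.6 -10.6  56.6  64.2]
mat ([550.2, -436.1], [147.5, 73.4], 'long-axis deg', 3.4, 610)
mat ([545.8, -435.0], [151.3, 74.9], 'long-axis deg', 2.0, 1465)
lid ([637.5, -155.8], [236.2, 158.0], 'long-axis deg', 89.5, 3164)
peg [533.  380.7 104.9] [17.1 19.3 36.2] 65
bar ([475.2, 275.3], [198.2, 97.5], 'long-axis deg', 29.6, 169)
lid ([636.5, -154.0], [236.6, 157.6], 'long-axis deg', 89.8, 4887)
peg [527.4 381.9 105.1] [16.4 20.8 38. ] 84
bar ([455.9, 308.1], [177.1, 108.6], 'long-axis deg', 1.9, 255)
```

View pics/td.png

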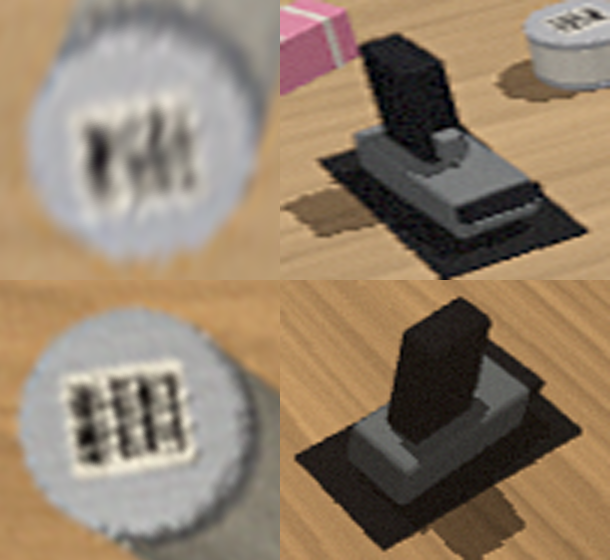

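The tin's label is turned about +6° from world axes. The scanner's window faces the scene camera (world +x), not the robot base as the description says, so I go by the image: scanner yaw ≈ +7°.

```bash
cat >> h.py <<'E'
def go(x,y,z,yaw):
    s=env.state(); M=rot(s["tcp_rot"]); F=R.from_euler('xyz',[np.pi,0,yaw]).as_matrix()
    rv=R.from_matrix(M.T@F).as_rotvec(); d=np.array([x,y,z])-s["eef_pos"]
    print("turn",rv.round(3),"| shift cm at final attitude",(F.T@d/10).round(2),"| at present attitude",(M.T@d/10).round(2))
E
python3 -m inch '[[0,0,0,-5.1,-1.9,0,-1],[0,0,0,-5.1,-1.9,0,-1],[0,0,0,-5.1,-1.9,0,-1],[0,0,0,-5.1,-1.9,0,-1],[0,0,0,-5.1,-1.9,0,-1],[0,0,0,-5.1,-1.9,0,-1],[0,0,0,-5.1,-1.9,0,-1],[0,0,0,-5.1,-1.9,0,-1],[0,0,0,-5.1,-1.9,0,-1],[0,0,0,-5.1,-1.9,0,-1]]'
python3 -m inch '[[0,0,0,-0.95,-5.4,0,-1],[0,0,0,-0.95,-5.4,0,-1],[0,0,0,-0.95,-5.4,0,-1],[0,0,0,-0.95,-5.4,0,-1],[0,0,0,-0.95,-5.4,0,-1],[0,0,0,-0.95,-5.4,0,-1],[0,0,0,-0.95,-5.4,0,-1],[0,0,0,-0.95,-5.4,0,-1],[0,0,0,-0.95,-5.4,0,-1],[0,0,0,-0.95,-5.4,0,-1],[0,0,0,-0.95,-5.4,0,-1]]'
python3 -m inch '[[0,0,0.18,0,0,0,-1],[0,0,0.18,0,0,0,-1],[0,0,0.18,0,0,0,-1],[0,0,0.18,0,0,0,-1],[0,0,0.18,0,0,0,-1],[0,0,0.18,0,0,0,-1],[0,0,0.18,0,0,0,-1],[0,0,0.18,0,0,0,-1],[0,0,0.18,0,0,0,-1],[0,0,0.18,0,0,0,-1],[0,0,0.18,0,0,0,-1],[0,0,0.18,0,0,0,-1],[0,0,0.18,0,0,0,-1],[0,0,0.18,0,0,0,-1],[0,0,0.18,0,0,0,-1],[0,0,0,0,0,0,-1]]'
python3 - <<'E'
from h import *
print(env.state()["joints"]); go(533,-436,214,0.12)
E
```

```text
t: 2.85
eef_pos: [601.0, 298.4, 214.7]
tcp_rot: [3.141, 0.0, 2.899]
ft_force: [0.2, 0.1, 0.4]
opening: 0.998
grip_force: 0.0
t: 4.22
eef_pos: [557.9, -303.9, 214.7]
tcp_rot: [3.142, 0.0, 2.899]
ft_force: [0.8, -0.2, -1.1]
opening: 1.001
grip_force: 0.0
t: 6.22
eef_pos: [558.2, -302.0, 214.6]
tcp_rot: [-3.141, -0.0, 0.2]
ft_force: [0.2, -0.7, 0.3]
opening: 1.004
grip_force: 0.0
[-6.00023435e-01  5.04988829e-01  1.53364529e+00  1.24733243e-04
  1.10303499e+00  7.70684630e-01]
turn [-0.   -0.    0.08] | shift cm at final attitude [-4.11 13.    0.06] | at present attitude [-5.13 12.63  0.06]
```

```bash
python3 -m inch '[[0,0,0.08,0,0,0,-1],[0,0,0,-1.4,4.33,0,-1],[0,0,0,-1.4,4.33,0,-1],[0,0,0,-1.3,4.33,0,-1],[0,0,0,0,0,5,-1],[0,0,0,0,0,5,-1],[0,0,0,0,0,3,-1],[0,0,0,0,0,1.6,-1],[0,0,0,0,0,0,-1],[0,0,0,0,0,0,1],[0,0,0,0,0,0,1],[0,0,0,0,0,0,1],[0,0,0,0,0,0,1],[0,0,0,0,0,0,1],[0,0,0,0,0,0,1],[0,0,0,0,0,0,1],[0,0,0,0,0,0,1]]'
```

```text
t: 8.35
eef_pos: [532.8, -435.8, 68.4]
tcp_rot: [-3.141, 0.0, 0.119]
ft_force: [-0.8, -0.3, -1.2]
opening: 0.251
grip_force: 30.0
```

```bash
python3 -m inch '[[0,0,0,0,0,-1,1],[0,0,0,0,0,-2.5,1],[0,0,0,0,0,-4,1],[0,0,0,0,0,-4,1],[0,0,0,0,0,-3,1],[0,0,0,0,0,0,1]]'
python3 -m inch '[[0,0,-0.1,0,0,0,1],[0,0,-0.17,0,0,0,1],[0,0,-0.17,0,0,0,1],[0,0,-0.17,0,0,0,1],[0,0,-0.17,0,0,0,1],[0,0,-0.17,0,0,0,1],[0,0,-0.17,0,0,0,1],[0,0,-0.17,0,0,0,1],[0,0,-0.17,0,0,0,1],[0,0,-0.17,0,0,0,1],[0,0,-0.17,0,0,0,1],[0,0,-0.17,0,0,0,1],[0,0,-0.17,0,0,0,1],[0,0,-0.17,0,0,0,1],[0,0,-0.17,0,0,0,1],[0,0,-0.17,0,0,0,1],[0,0,-0.17,0,0,0,1],[0,0,-0.17,0,0,0,1],[0,0,-0.03,0,0,0,1],[0,0,0,0,0,0,1]]'
python3 - <<'E'
from h import *
s=env.state();print(s["joints"].round(2) if hasattr(s["joints"],'round') else s["joints"]); go(572,-82,180,3.13)
Ps=[cloud(env.read_camera(c)) for c in("scene","side")]
q=np.concatenate(band(Ps,s["eef_pos"][:2],110,134,182)); 
for z in range(134,184,6):
    k=q[(q[:,2]>=z)&(q[:,2]<z+6)]
    if len(k)>20: print(z,rect(k))
for n,c,r in [("carton",(456,-82),75),("slim",(440,-205),62),("tin",(452,-320),50)]:
    print(n,rect(np.concatenate(band(Ps,c,r,41,52))))
E
```

```text
t: 9.1
eef_pos: [533.4, -436.4, 216.2]
tcp_rot: [3.138, -0.003, 0.119]
ft_force: [-0.5, 0.0, -2.0]
opening: 0.25
grip_force: 30.0
t: 11.6
eef_pos: [532.7, -435.7, 212.7]
tcp_rot: [3.141, -0.001, 3.136]
ft_force: [-0.0, -0.8, -1.7]
opening: 0.251
grip_force: 30.0
[-0.78  0.59  1.39  0.    1.17 -2.35]
turn [ 0.001 -0.001  0.006] | shift cm at final attitude [-3.52 35.41  3.27] | at present attitude [-3.73 35.39  3.3 ]
146 ([521.1, -449.5], [99.7, 33.2], 'long-axis deg', 10.1, 38)
152 ([524.8, -450.1], [107.5, 39.9], 'long-axis deg', 15.9, 204)
158 ([520.4, -439.5], [102.3, 42.3], 'long-axis deg', 1.0, 219)
164 ([524.7, -454.5], [111.2, 39.6], 'long-axis deg', 20.1, 195)
170 ([514.3, -439.1], [119.6, 45.2], 'long-axis deg', -2.5, 297)
176 ([514.7, -437.7], [116.3, 45.8], 'long-axis deg', -1.2, 920)
carton ([455.7, -81.3], [103.5, 50.5], 'long-axis deg', -1.1, 1172)
slim ([440.4, -203.7], [114.1, 37.1], 'long-axis deg', -4.5, 1141)
tin ([451.8, -318.6], [58.8, 56.1], 'long-axis deg', 88.0, 968)
```

```bash
python3 -m inch '[[0,0,0,-0.3,2.4,0,1],[0,0,0,-0.5,5,0,1],[0,0,0,-0.5,5,0,1],[0,0,0,-0.5,5,0,1],[0,0,0,-0.5,5,0,1],[0,0,0,-0.5,5,0.5,1],[0,0,0,-0.5,5,0.8,1],[0,0,0,-0.3,3,2,1],[0,0,0,0,0,0,1],[0,0,0,0,0,0,1],[0,0,0,0,0,0,1]]'
python3 - <<'E'
from h import *
go(572,-82,180,3.13)
p=env.read_camera("side");P=cloud(p);save(p,"scan1.png")
print("head",rect(np.concatenate(band([P],(550,-82),100,144,155))))
print("carton",rect(np.concatenate(band([P],(456,-82),75,41,52))))
E
```

```text
t: 13.08
eef_pos: [570.0, -82.8, 181.2]
tcp_rot: [-3.141, 0.001, 3.138]
ft_force: [-0.1, 0.3, -2.2]
opening: 0.249
grip_force: 30.0
turn [-0.     0.001  0.008] | shift cm at final attitude [-0.2   0.08  0.12] | at present attitude [-0.2   0.08  0.12]
head ([550.0, -85.8], [112.1, 44.8], 'long-axis deg', -2.3, 578)
carton ([455.9, -80.3], [100.9, 49.3], 'long-axis deg', -0.2, 772)
```

View pics/scan1.png

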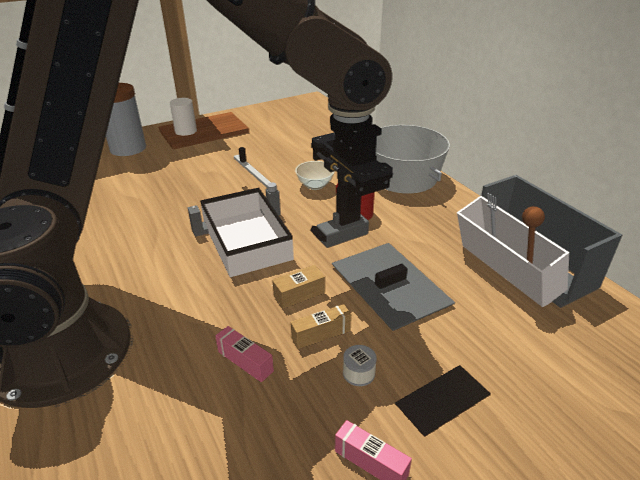

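The scanner is held upright over (340,230) with its nose toward the carton label at (298,278), and everything else is untouched. I nudge it slightly and hold.

```bash
python3 -m inch '[[0,0,0,-0.2,0.2,0.1,1],[0,0,0,0,0,0,1],[0,0,0,0,0,0,1],[0,0,0,0,0,0,1],[0,0,0,0,0,0,1],[0,0,0,0,0,0,1],[0,0,0,0,0,0,1],[0,0,0,0,0,0,1],[0,0,0,0,0,0,1],[0,0,0,0,0,0,1],[0,0,0,0,0,0,1],[0,0,0,0,0,0,1],[0,0,0,0,0,0,1],[0,0,0,0,0,0,1],[0,0,0,0,0,0,1],[0,0,0,0,0,0,1],[0,0,0,0,0,0,1],[0,0,0,0,0,0,1],[0,0,0,0,0,0,1],[0,0,0,0,0,0,1]]'
python3 - <<'E'
from h import *
Ps=[cloud(env.read_camera(c)) for c in("scene","side")]
for n,c,r in [("carton",(456,-82),75),("slim",(440,-205),62),("tin",(452,-320),55),("lidh",(637,-155),80)]:
    z=(36,50) if n=="lidh" else (41,52)
    for q in band(Ps,c,r,*z): print(n,rect(q))
a=.1; go(452+116*np.cos(a),-320+116*np.sin(a),180,np.pi+a)
E
```

```text
t: 15.62
eef_pos: [571.9, -80.0, 179.6]
tcp_rot: [3.142, -0.0, 3.139]
ft_force: [-0.2, -0.0, -2.2]
opening: 0.253
grip_force: 30.0
carton ([456.4, -83.5], [100.8, 48.8], 'long-axis deg', -1.4, 397)
carton ([455.7, -80.3], [102.3, 49.9], 'long-axis deg', 0.8, 773)
slim ([461.3, -213.0], [79.4, 32.4], 'long-axis deg', -5.8, 238)
slim ([461.0, -210.6], [80.1, 35.1], 'long-axis deg', -5.2, 572)
tin ([452.5, -321.8], [56.4, 56.2], 'long-axis deg', -42.2, 268)
tin ([452.0, -319.1], [57.7, 55.2], 'long-axis deg', 58.7, 703)
lidh ([636.7, -155.9], [71.5, 23.4], 'long-axis deg', -2.2, 216)
lidh ([636.4, -154.2], [71.2, 24.4], 'long-axis deg', -0.4, 280)
turn [ 0.     0.    -0.103] | shift cm at final attitude [  2.73 -22.68  -0.04] | at present attitude [  0.39 -22.84  -0.04]
```

```bash
python3 -m inch '[[0,0,-0.05,0,0,0,1],[0,0,-0.05,0,0,0,1],[0,0,0,0.3,-2.3,0,1],[0,0,0,0.6,-5,0,1],[0,0,0,0.6,-5,0,1],[0,0,0,0.6,-5,0,1],[0,0,0,0.6,-4,0,1],[0,0,0,0,-1.4,0,1],[0,0,0,0,0,0,1],[0,0,0,0,0,0,1],[0,0,0,0,0,0,1]]'
python3 - <<'E'
from h import *
Ps=[cloud(env.read_camera(c)) for c in("scene","side")]
for n,c,r in [("slim",(460,-212),85),("tin",(452,-320),55)]:
    for q in band(Ps,c,r,41,52): print(n,rect(q))
a=.1; go(452+116*np.cos(a),-320+116*np.sin(a),180,np.pi+a)
E
```

```text
t: 17.1
eef_pos: [567.3, -307.3, 179.8]
tcp_rot: [3.141, 0.0, -3.043]
ft_force: [0.4, -0.2, -2.4]
opening: 0.254
grip_force: 30.0
slim ([477.9, -214.0], [115.1, 33.1], 'long-axis deg', -4.7, 355)
slim ([473.5, -246.3], [112.9, 103.8], 'long-axis deg', -5.6, 829)
tin ([453.0, -322.9], [58.6, 52.6], 'long-axis deg', -3.7, 264)
tin ([452.3, -318.8], [56.8, 55.5], 'long-axis deg', 58.2, 701)
turn [ 0.     0.    -0.002] | shift cm at final attitude [-0.01 -0.07 -0.02] | at present attitude [-0.01 -0.07 -0.02]
```

```bash
python3 -m inch '[[0,0,0,0,0,0,1],[0,0,0,0,0,0,1],[0,0,0,0,0,0,1],[0,0,0,0,0,0,1],[0,0,0,0,0,0,1],[0,0,0,0,0,0,1],[0,0,0,0,0,0,1],[0,0,0,0,0,0,1],[0,0,0,0,0,0,1],[0,0,0,0,0,0,1],[0,0,0,0,0,0,1],[0,0,0,0,0,0,1],[0,0,0,0,0,0,1],[0,0,0,0,0,0,1],[0,0,0,0,0,0,1],[0,0,0,0,0,0,1],[0,0,0,0,0,0,1],[0,0,0,0,0,0,1],[0,0,0,0,0,0,1],[0,0,0,0,0,0,1]]'
python3 - <<'E'
from h import *
P=cloud(env.read_camera("side"));print("tin",rect(band([P],(452,-320),55,41,52)[0]))
a=-.085; go(477+116*np.cos(a),-212.5+116*np.sin(a),180,np.pi+a)
E
```

```text
t: 19.7
eef_pos: [567.1, -308.5, 179.6]
tcp_rot: [3.142, 0.0, -3.044]
ft_force: [-0.3, 0.3, -1.7]
opening: 0.252
grip_force: 30.0
tin ([452.0, -319.1], [58.1, 55.2], 'long-axis deg', 58.5, 700)
turn [0.    0.    0.182] | shift cm at final attitude [-1.81  8.81 -0.04] | at present attitude [-3.38  8.33 -0.04]
```

```bash
python3 -m inch '[[0,0,0.09,0,0,0,1],[0,0,0.09,0,0,0,1],[0,0,0,-0.5,2,0,1],[0,0,0,-0.8,4,0,1],[0,0,0,-0.5,2.8,0,1],[0,0,0,0,0,0,1],[0,0,0,0,0,0,1],[0,0,0,0,0,0,1]]'
python3 - <<'E'
from h import *
Ps=[cloud(env.read_camera(c)) for c in("scene","side")]
for q in band(Ps,(477,-213),68,41,52): print(rect(q))
a=-.085; go(477+116*np.cos(a),-212.5+116*np.sin(a),180,np.pi+a)
E
python3 -m inch '[[0,0,0,0,0,0,1],[0,0,0,0,0,0,1],[0,0,0,0,0,0,1],[0,0,0,0,0,0,1],[0,0,0,0,0,0,1],[0,0,0,0,0,0,1],[0,0,0,0,0,0,1],[0,0,0,0,0,0,1],[0,0,0,0,0,0,1],[0,0,0,0,0,0,1],[0,0,0,0,0,0,1],[0,0,0,0,0,0,1],[0,0,0,0,0,0,1],[0,0,0,0,0,0,1],[0,0,0,0,0,0,1],[0,0,0,0,0,0,1],[0,0,0,0,0,0,1],[0,0,0,0,0,0,1],[0,0,0,0,0,0,1],[0,0,0,0,0,0,1]]'
python3 - <<'E'
from h import *
Ps=[cloud(env.read_camera(c)) for c in("scene","side")]
for q in band(Ps,(477,-213),68,41,52): print(rect(q))
go(561,-436,180,np.pi+.05)
E
```

```text
t: 20.75
eef_pos: [592.1, -222.9, 179.6]
tcp_rot: [3.142, 0.0, 3.058]
ft_force: [0.5, 0.0, -2.5]
opening: 0.25
grip_force: 30.0
([477.6, -215.3], [116.1, 33.4], 'long-axis deg', -4.0, 328)
([477.6, -211.4], [112.9, 37.0], 'long-axis deg', -4.4, 793)
turn [ 0.    -0.     0.001] | shift cm at final attitude [-0.04  0.07 -0.05] | at present attitude [-0.04  0.07 -0.05]
t: 23.35
eef_pos: [592.3, -222.3, 179.6]
tcp_rot: [3.142, 0.0, 3.059]
ft_force: [0.3, 1.2, -2.5]
opening: 0.251
grip_force: 30.0
([478.3, -214.9], [114.4, 32.0], 'long-axis deg', -3.2, 336)
([477.2, -212.0], [113.2, 34.8], 'long-axis deg', -4.1, 794)
turn [ 0.     0.    -0.133] | shift cm at final attitude [  4.19 -21.18  -0.04] | at present attitude [  1.35 -21.55  -0.04]
```

```bash
python3 -m inch '[[0,0,-0.07,0,0,0,1],[0,0,-0.063,0,0,0,1],[0,0,0,0.4,-2.2,0,1],[0,0,0,1,-5,0,1],[0,0,0,1,-5,0,1],[0,0,0,1,-5,0,1],[0,0,0,0.8,-4,0,1],[0,0,0,0,0,2,1],[0,0,0,0,0,4,1],[0,0,0,0,0,3,1],[0,0,0,0,0,1,1],[0,0,0,0,0,0.6,1],[0,0,0,0,0,0.4,1],[0,0,0,0,0,0,1],[0,0,0,0,0,0,1]]'
```

```text
t: 25.32
eef_pos: [561.2, -436.3, 70.3]
tcp_rot: [-3.141, 0.001, -3.091]
ft_force: [-0.2, 0.9, -1.6]
opening: 0.252
grip_force: 30.0
```

```bash
python3 -m inch '[[0,0,0,0,0,0.12,1],[0,0,0,0,0,0.08,1],[0,0,0,0,0,0,1]]'
python3 -m inch '[[0,0,0,0,0,0,-1],[0,0,0,0,0,0,-1],[0,0,0,0,0,0,-1],[0,0,0,0,0,0,-1],[0,0,0,0,0,0,-1],[0,0,0,0,0,-2,-1],[0,0,0,0,0,-5,-1],[0,0,0,0,0,-5,-1],[0,0,0,0,0,-2,-1],[0,0,0,0,0,0,-1]]'
python3 - <<'E'
from h import *
go(456,-82,210,-np.pi)
cs=[env.read_camera(c) for c in("scene","side")];Ps=[cloud(p) for p in cs]
for n,c,r,z0,z1 in [("head",(548,-436),90,30,42),("handle",(561,-436),40,107,130),("carton",(456,-82),75,41,52),("slim",(477,-213),68,41,52),("tin",(452,-320),50,41,52),("lidh",(637,-155),80,36,50)]:
    for q in band(Ps,c,r,z0,z1): print(n,rect(q))
# box rim: dark pixels
for p,P in zip(cs,Ps):
    m=(np.hypot(P[...,0]-436,P[...,1]-150)<160)&(P[...,2]>61)&(P[...,2]<74)&(p["img"].max(-1)<70); print("seal",rect(P[m]),P[m][:,2].mean())
    m=(np.hypot(P[...,0]-530,P[...,1]-382)<35)&(P[...,2]>86)&(p["img"].max(-1)<70); print("peg",P[m].mean(0))
    m=(np.hypot(P[...,0]-540,P[...,1]-226)<30)&(P[...,2]>60)&(P[...,2]<76); print("hinge",rect(P[m]))
E
```

```text
t: 25.7
eef_pos: [561.2, -436.2, 68.2]
tcp_rot: [-3.141, 0.0, -3.091]
ft_force: [0.2, 0.5, 4.2]
opening: 0.252
grip_force: 30.0
t: 26.95
eef_pos: [561.4, -436.5, 210.6]
tcp_rot: [-3.139, 0.003, -3.091]
ft_force: [-0.6, 0.4, -0.7]
opening: 1.002
grip_force: 0.0
turn [-0.003  0.003  0.05 ] | shift cm at final attitude [10.54 35.45  0.06] | at present attitude [ 8.75 35.94 -0.08]
head ([544.0, -440.2], [116.1, 43.8], 'long-axis deg', 4.1, 381)
head ([540.6, -437.8], [114.5, 43.6], 'long-axis deg', 1.9, 1080)
handle ([562.7, -438.4], [48.6, 24.0], 'long-axis deg', 2.8, 199)
handle ([560.0, -436.9], [46.7, 24.5], 'long-axis deg', 4.9, 421)
carton ([454.9, -82.2], [105.5, 49.4], 'long-axis deg', 0.3, 396)
carton ([455.8, -81.1], [101.0, 50.3], 'long-axis deg', 1.3, 780)
slim ([477.6, -214.0], [115.9, 32.7], 'long-axis deg', -5.3, 363)
slim ([477.5, -211.8], [112.8, 34.8], 'long-axis deg', -4.3, 797)
tin ([452.5, -321.4], [56.2, 55.6], 'long-axis deg', -34.0, 274)
tin ([451.8, -318.2], [57.3, 56.6], 'long-axis deg', 72.2, 697)
lidh ([637.3, -156.1], [71.6, 23.5], 'long-axis deg', -1.2, 211)
lidh ([635.5, -154.4], [71.3, 23.6], 'long-axis deg', -1.2, 279)
seal ([435.4, 147.4], [232.6, 156.9], 'long-axis deg', 86.1, 454) 65.88979017580978
peg [533.19481822 380.44756184 105.21728359]
hinge ([535.1, 220.4], [47.0, 31.7], 'long-axis deg', 9.8, 97)
seal ([433.6, 150.6], [236.6, 149.9], 'long-axis deg', 84.9, 658) 66.33098243536698
peg [527.05377399 381.40708293 105.44843917]
hinge ([529.8, 222.7], [47.8, 27.4], 'long-axis deg', -43.9, 100)
```

```bash
python3 -m inch '[[-0.003,0.003,0.05,0,0,0,-1],[0,0,0,1.5,5.1,0,-1],[0,0,0,1.5,5.1,0,-1],[0,0,0,1.5,5.1,0,-1],[0,0,0,1.5,5.1,0,-1],[0,0,0,1.5,5.1,0,-1],[0,0,0,1.5,5.1,0,-1],[0,0,0,1.5,4.9,0,-1],[0,0,0,0,0,5,-1],[0,0,0,0,0,5,-1],[0,0,0,0,0,5,-1],[0,0,0,0,0,3.6,-1],[0,0,0,0,0,1,-1],[0,0,0,0,0,0,-1]]'
python3 -c "
from h import *
go(456,-82,14,-np.pi)"
```

```text
t: 28.8
eef_pos: [455.0, -80.5, 12.8]
tcp_rot: [3.138, -0.005, -3.141]
ft_force: [-0.1, -0.1, -0.4]
opening: 1.002
grip_force: 0.0
turn [ 0.004 -0.005  0.   ] | shift cm at final attitude [-0.1  -0.15 -0.12] | at present attitude [-0.1  -0.15 -0.12]
```

```bash
python3 -m inch '[[0,0,0,0,-0.1,0,1],[0,0,0,0,0,0,1],[0,0,0,0,0,0,1],[0,0,0,0,0,0,1],[0,0,0,0,0,0,1],[0,0,0,0,0,0,1],[0,0,0,0,0,-1,1],[0,0,0,0,0,-3,1],[0,0,0,0,0,-4,1],[0,0,0,0,0,-3.8,1],[0,0,0,0,0,0,1],[0,0,0,0,0,0,1]]'
python3 -c "
from h import *
go(432,82,135,np.pi-.08)"
```

```text
t: 30.3
eef_pos: [455.2, -81.9, 130.6]
tcp_rot: [3.138, -0.004, -3.141]
ft_force: [0.0, 1.0, -2.1]
opening: 0.48
grip_force: 30.0
turn [ 0.003 -0.004  0.08 ] | shift cm at final attitude [ 3.62 16.15 -0.44] | at present attitude [ 2.32 16.39 -0.38]
```

```bash
python3 -m inch '[[0.003,-0.004,0.08,0,0,0,1],[0,0,0,0.5,2.15,-0.4,1],[0,0,0,1,4,0,1],[0,0,0,1.1,5,0,1],[0,0,0,1,5,0,1],[0,0,0,0,0,0,1],[0,0,0,0,0,2,1],[0,0,0,0,0,4,1],[0,0,0,0,0,3,1],[0,0,0,0,0,2,1],[0,0,0,0,0,0.5,1],[0,0,0,0,0,0,1]]'
```

```text
t: 31.8
eef_pos: [432.6, 81.5, 19.7]
tcp_rot: [-3.141, -0.0, 3.061]
ft_force: [1.0, 0.4, -3.2]
opening: 0.485
grip_force: 30.0
```

```bash
python3 -m inch '[[0,0,0,0,0,0.12,1],[0,0,0,0,0,0.07,1],[0,0,0,0,0,0,1],[0,0,0,0,0,0,-0.15],[0,0,0,0,0,0,-0.15],[0,0,0,0,0,0,-0.15],[0,0,0,0,0,-1,-0.15],[0,0,0,0,0,-3,-0.15],[0,0,0,0,0,-5,-0.15],[0,0,0,0,0,-5,-0.15],[0,0,0,0,0,0,-1]]'
python3 - <<'E'
from h import *
go(477.5,-212.5,150,np.pi-.08)
p=env.read_camera("side");P=cloud(p);save(p,"box1.png")
for n,c,r in [("slim",(477,-213),72),("tin",(452,-320),50)]: print(n,rect(band([P],c,r,41,52)[0]))
E
```

```text
t: 33.17
eef_pos: [433.8, 82.0, 161.6]
tcp_rot: [3.141, 0.008, 3.062]
ft_force: [0.6, -0.5, -0.3]
opening: 0.632
grip_force: 0.0
turn [0.001 0.008 0.   ] | shift cm at final attitude [ -6.71 -29.01   1.16] | at present attitude [ -6.69 -29.01   1.19]
slim ([477.4, -212.6], [112.6, 34.9], 'long-axis deg', -4.4, 788)
tin ([452.3, -318.7], [57.9, 55.4], 'long-axis deg', 58.8, 691)
```

View pics/box1.png

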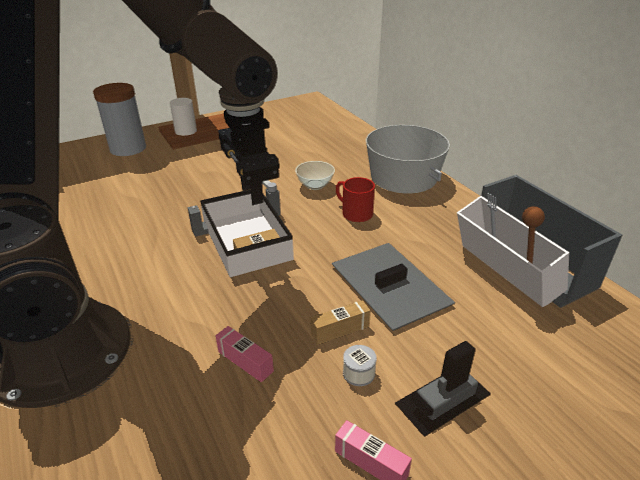

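Carton lies flat in the box at (255,242), the scanner stands on its mat at (450,385), and the slim is at (342,320). Slim next.

```bash
python3 -m inch '[[0,0.008,0,-0.9,-4.1,0,-1],[0,0,0,-1,-4.15,0,-1],[0,0,0,-1,-4.15,0,-1],[0,0,0,-1,-4.15,0,-1],[0,0,0,-1,-4.15,0,-1],[0,0,0,-0.9,-4.15,0,-1],[0,0,0,-0.9,-4.16,0,-1],[0,0,0,0,0,5,-1],[0,0,0,0,0,5,-1],[0,0,0,0,0,3.5,-1],[0,0,0,0,0,1,-1],[0,0,0,0,0,0,-1]]'
python3 -c "
from h import *
go(477.5,-212.5,13,np.pi-.08)"
```

```text
t: 34.72
eef_pos: [475.0, -212.4, 12.3]
tcp_rot: [3.141, -0.008, 3.062]
ft_force: [0.7, -0.2, 0.2]
opening: 1.001
grip_force: 0.0
turn [ 0.001 -0.008  0.   ] | shift cm at final attitude [-0.25  0.01 -0.07] | at present attitude [-0.25  0.01 -0.07]
```

```bash
python3 -m inch '[[0,-0.008,0,-0.25,0,0,-1],[0,0,0,0,0,0,1],[0,0,0,0,0,0,1],[0,0,0,0,0,0,1],[0,0,0,0,0,0,1],[0,0,0,0,0,0,1],[0,0,0,0,0,0,1],[0,0,0,0,0,0,1],[0,0,0,0,0,-1,1],[0,0,0,0,0,-3,1],[0,0,0,0,0,-4,1],[0,0,0,0,0,-4,1],[0,0,0,0,0,0,1],[0,0,0,0,0,0,1]]'
python3 -c "
from h import *
go(437,143,133,np.pi-.08)"
```

```text
t: 36.48
eef_pos: [477.3, -212.5, 132.4]
tcp_rot: [3.142, 0.0, 3.062]
ft_force: [-0.3, 0.7, -1.4]
opening: 0.338
grip_force: 30.0
turn [0. 0. 0.] | shift cm at final attitude [ 6.86 35.12 -0.06] | at present attitude [ 6.85 35.12 -0.06]
```

```bash
python3 -m inch '[[0,0,0,0.5,2.56,0,1],[0,0,0,0.8,4,0,1],[0,0,0,0.9,4.76,0,1],[0,0,0,0.9,4.76,0,1],[0,0,0,0.9,4.76,0,1],[0,0,0,0.9,4.76,0,1],[0,0,0,0.9,4.76,0,1],[0,0,0,1,4.76,0,1],[0,0,0,0,0,0,1],[0,0,0,0,0,2,1],[0,0,0,0,0,4,1],[0,0,0,0,0,3,1],[0,0,0,0,0,1.8,1],[0,0,0,0,0,0.4,1],[0,0,0,0,0,0.1,1],[0,0,0,0,0,0,1]]'
```

```text
t: 38.48
eef_pos: [438.2, 142.6, 20.0]
tcp_rot: [3.141, 0.002, 3.062]
ft_force: [-0.5, 0.1, -1.1]
opening: 0.33
grip_force: 30.0
```

```bash
python3 -m inch '[[0,0,0,0,0,0.15,1],[0,0,0,0,0,0.12,1],[0,0,0,0,0,0,1],[0,0,0,0,0,0,0.06],[0,0,0,0,0,0,0.06],[0,0,0,0,0,0,0.06],[0,0,0,0,0,-1,0.06],[0,0,0,0,0,-3,0.06],[0,0,0,0,0,-5,0.06],[0,0,0,0,0,-5,-0.5],[0,0,0,0,0,0,-1],[0,0,0,0,0,0,-1]]'
python3 - <<'E'
from h import *
Ps=[cloud(env.read_camera(c)) for c in("scene","side")]
for q in band(Ps,(452,-320),55,41,52): print("tin",rect(q))
go(452.2,-320,140,np.pi-.08)
E
```

```text
t: 39.98
eef_pos: [437.5, 142.7, 156.9]
tcp_rot: [-3.142, 0.001, 3.062]
ft_force: [0.2, -0.8, -0.1]
opening: 0.732
grip_force: 0.0
tin ([451.4, -321.5], [56.0, 55.2], 'long-axis deg', -52.1, 270)
tin ([451.7, -318.7], [57.1, 56.4], 'long-axis deg', 79.6, 698)
turn [-0.001 -0.001  0.   ] | shift cm at final attitude [ -5.18 -46.     1.6 ] | at present attitude [ -5.18 -46.     1.62]
```

```bash
python3 -m inch '[[0,0,0,-0.57,-5.1,0,-1],[0,0,0,-0.57,-5.1,0,-1],[0,0,0,-0.57,-5.1,0,-1],[0,0,0,-0.57,-5.1,0,-1],[0,0,0,-0.57,-5.1,0,-1],[0,0,0,-0.57,-5.1,0,-1],[0,0,0,-0.57,-5.1,0,-1],[0,0,0,-0.57,-5.1,0,-1],[0,0,0,-0.57,-5.2,0,-1],[0,0,0,0,0,4.4,-1],[0,0,0,0,0,5,-1],[0,0,0,0,0,4,-1],[0,0,0,0,0,1,-1],[0,0,0,0,0,0,-1],[0,0,0,0,0,0,-1]]'
python3 -c "
from h import *
go(452,-320,13,np.pi-.08)"
```

```text
t: 41.95
eef_pos: [453.0, -320.3, 14.2]
tcp_rot: [-3.14, 0.002, 3.062]
ft_force: [0.4, 0.2, -0.1]
opening: 1.002
grip_force: 0.0
turn [-0.001  0.002  0.   ] | shift cm at final attitude [0.1  0.02 0.12] | at present attitude [0.1  0.02 0.12]
```

```bash
python3 -m inch '[[0,0,0,0.1,0,0.1,-1],[0,0,0,0,0,0,1],[0,0,0,0,0,0,1],[0,0,0,0,0,0,1],[0,0,0,0,0,0,1],[0,0,0,0,0,0,1],[0,0,0,0,0,0,1],[0,0,0,0,0,-1,1],[0,0,0,0,0,-3,1],[0,0,0,0,0,-4,1],[0,0,0,0,0,-4,1],[0,0,0,0,0,0,1],[0,0,0,0,0,0,1]]'
python3 -c "
from h import *
go(442.3,208.6,133,np.pi-.08)"
```

```text
t: 43.58
eef_pos: [451.0, -319.5, 131.6]
tcp_rot: [3.141, 0.0, 3.062]
ft_force: [-0.1, 0.2, -2.8]
opening: 0.584
grip_force: 30.0
turn [0. 0. 0.] | shift cm at final attitude [ 5.09 52.57 -0.14] | at present attitude [ 5.08 52.57 -0.13]
```

```bash
python3 -m inch '[[0,0,0,0.25,2.5,-0.1,1],[0,0,0,0.46,4.75,0,1],[0,0,0,0.46,4.75,0,1],[0,0,0,0.46,4.75,0,1],[0,0,0,0.46,4.75,0,1],[0,0,0,0.46,4.75,0,1],[0,0,0,0.46,4.75,0,1],[0,0,0,0.46,4.75,0,1],[0,0,0,0.46,4.75,0,1],[0,0,0,0.46,4.75,0,1],[0,0,0,0.46,4.75,0,1],[0,0,0,0.24,2.57,0,1],[0,0,0,0,0,0,1],[0,0,0,0,0,2,1],[0,0,0,0,0,4,1],[0,0,0,0,0,3,1],[0,0,0,0,0,1.8,1],[0,0,0,0,0,0.4,1],[0,0,0,0,0,0,1]]'
python3 -c "
from h import *
go(442.3,208.6,18,np.pi-.08)"
```

```text
t: 45.95
eef_pos: [442.4, 207.9, 20.9]
tcp_rot: [-3.141, 0.0, 3.061]
ft_force: [0.3, -0.6, -1.1]
opening: 0.584
grip_force: 30.0
turn [-0.  0. -0.] | shift cm at final attitude [0.01 0.07 0.29] | at present attitude [0.01 0.07 0.29]
```

```bash
python3 -m inch '[[0,0,0,0,0,0.15,1],[0,0,0,0,0,0.12,1],[0,0,0,0,0,0,1],[0,0,0,0,0,0,-0.38],[0,0,0,0,0,0,-0.38],[0,0,0,0,0,0,-0.38],[0,0,0,0,0,-1,-0.38],[0,0,0,0,0,-3,-0.38],[0,0,0,0,0,-5,-0.38],[0,0,0,0,0,-5,-0.5],[0,0,0,1,-4,-5,-1],[0,0,0,0,-2,-5,-1],[0,0,0,0,0,0,-1],[0,0,0,0,0,0,-1]]'
python3 - <<'E'
from h import *
p=env.read_camera("wrist"); save(p,"wrist1.png"); print(p["position"],p["orientation"],p["fx"],p["cx"],p["cy"])
cs=[env.read_camera(c) for c in("scene","side")]
for q in cs:
    P=cloud(q)
    m=(np.hypot(P[...,0]-435,P[...,1]-149)<160)&(P[...,2]>61)&(P[...,2]<74)&(q["img"].max(-1)<70); print("seal",rect(P[m]))
    for n,c,r,z0,z1 in [("box",(435,150),160,44,57)]: print(n,rect(band([P],c,r,z0,z1)[0]))
    print("lidh",rect(band([P],(637,-155),80,36,50)[0]))
E
```

```text
t: 47.7
eef_pos: [427.7, 150.7, 256.2]
tcp_rot: [3.142, 0.001, 3.062]
ft_force: [-0.0, 0.2, -1.0]
opening: 0.998
grip_force: 0.0
[357.88023433 157.20522781 425.3434788 ] [2.88865841e+00 3.52503435e-04 1.49074665e+00] 371.64829954431775 310.63959809332505 236.11580331138242
seal ([447.6, 147.1], [231.8, 188.5], 'long-axis deg', 84.9, 480)
box ([436.3, 148.1], [232.2, 227.5], 'long-axis deg', 84.9, 1359)
lidh ([636.6, -155.3], [71.2, 23.7], 'long-axis deg', -0.9, 216)
seal ([435.3, 151.1], [234.9, 219.1], 'long-axis deg', 85.1, 830)
box ([434.7, 151.4], [236.6, 223.6], 'long-axis deg', 84.2, 1963)
lidh ([636.6, -153.8], [70.8, 23.3], 'long-axis deg', -0.9, 279)
```

View pics/wrist1.png

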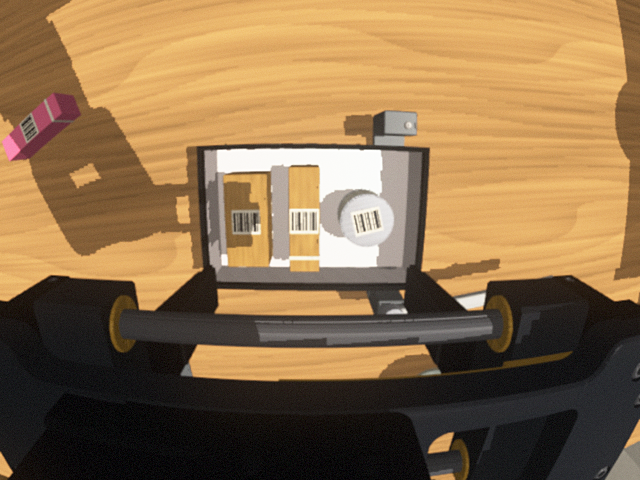

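The wrist view shows carton (246,222), slim (304,222) and tin (367,220) flat in the box with labels up. The seal's top corners are at about (197,147) and (430,148).

```bash
cat > fit.py <<'E'
from h import *
from scipy.optimize import least_squares
p=env.read_camera("wrist"); g=p["img"].max(-1).astype(np.uint8)
def pix(W,p):
    C=(W-np.array(p["position"]))@rot(p["orientation"]); r=np.hypot(C[...,0],C[...,1]); th=np.arctan2(r,C[...,2])
    return np.stack([p["cx"]+p["fx"]*th*C[...,0]/r,p["cy"]+p["fy"]*th*C[...,1]/r],-1)
def persp(W,p):
    C=(W-np.array(p["position"]))@rot(p["orientation"]); return np.stack([p["cx"]+p["fx"]*C[...,0]/C[...,2],p["cy"]+p["fy"]*C[...,1]/C[...,2]],-1)
def frame(q,dx,dy,z,n=60):
    t=np.linspace(-1,1,n); o=np.ones(n)
    k=np.concatenate([np.c_[t*dx,-dy*o],np.c_[t*dx,dy*o],np.c_[-dx*o,t*dy],np.c_[dx*o,t*dy]])
    c,s=np.cos(q[2]),np.sin(q[2]); return np.c_[k@np.array([[c,s],[-s,c]])+q[:2],np.full(len(k),z)]
def score(q,p,f):
    # dark on the seal ring's mid-line, bright outside it
    G=cv2.GaussianBlur(p["img"].max(-1),(3,3),0).astype(np.float32)
    def smp(dx,dy):
        P=f(frame(q,dx,dy,68),p).astype(np.float32); return cv2.remap(G,P[None,:,0],P[None,:,1],1)[0]
    out=smp(79,119); mid=smp(73.5,113.5)
    return np.clip(out-mid,0,120).mean()
from scipy.optimize import minimize
for nm,f in(("wrist",pix),("scene",persp),("side",persp)):
    c=p if nm=="wrist" else env.read_camera(nm)
    best=min((minimize(lambda q:-score([q[0],q[1],q[2]/100],c,f),[435+a,149+b,-8],method="Nelder-Mead",options=dict(initial_simplex=[[435+a,149+b,-8],[439+a,149+b,-8],[435+a,153+b,-8],[435+a,149+b,-5]])) for a in(-4,4) for b in(-4,4)),key=lambda r:r.fun)
    print(nm,best.x.round(2),round(best.fun,1))
E
python3 fit.py
python3 - <<'E'
from h import *
import sys; p=env.read_camera("wrist"); M=rot(p["orientation"])
for u,v in((197,147),(430,148),(207,286),(421,289)):
    a=np.array([u-p["cx"],v-p["cy"]]); r=np.hypot(*a); t=r/p["fx"]; d=M@np.array([*(a/r*np.sin(t)),np.cos(t)]); P=np.array(p["position"]); print((P+d*(68-P[2])/d[2]).round(1))
E
```

```text
wrist [433.57 153.09  -8.78] -88.4
scene [439.19 145.62  -8.6 ] -58.3
side [432.48 152.58  -8.54] -55.7
[350.9  45.9  68. ]
[369.7 274.   68. ]
[495.5  35.8  68. ]
[517.1 262.8  68. ]
```

Run:
```python
from h import *
p=env.read_camera("wrist"); M=rot(p["orientation"])
def bp(u,v,z):
    a=np.array([u-p["cx"],v-p["cy"]]); r=np.hypot(*a); t=r/p["fx"]; d=M@np.array([*(a/r*np.sin(t)),np.cos(t)]); P=np.array(p["position"]); return (P+d*(z-P[2])/d[2])
g=p["img"]
for n,t in((("carton"),(432.6,81.5)),("slim",(438.2,142.6)),("tin",(442.4,207.9))):
    d=env.trace(p,n)
    for e in d[:2]:
        m=e["mask"]; vv,uu=np.nonzero(m); print(n,round(e["score"],2),uu.min(),uu.max(),vv.min(),vv.max(),'robot',t,bp((uu.min()+uu.max())/2,(vv.min()+vv.max())/2,50).round(1))
for x in((246,222),(304,221.5),(367.5,221)): print(bp(*x,50).round(1))
G=p["img"].max(-1)
print("row200 left",G[200,185:225].tolist()); print("row200 right",G[200,405:440].tolist()); print("col300 top",G[138:160,260].tolist()); print("col bot",G[255:300,300].tolist())
```

```text
carton 0.86 223 272 170 267 robot (432.6, 81.5) [430.4  85.5  50. ]
slim 0.93 288 319 165 271 robot (438.2, 142.6) [434.6 143.7  50. ]
slim 0.83 2 80 93 161 robot (438.2, 142.6) [ 292.9 -164.6   50. ]
tin 0.58 338 393 189 247 robot (442.4, 207.9) [439.6 207.7  50. ]
[433.9  83.5  50. ]
[438.3 143.9  50. ]
[442.9 209.7  50. ]
row200 left [222, 225, 218, 172, 129, 124, 127, 132, 127, 126, 125, 125, 114, 85, 54, 36, 47, 43, 40, 36, 61, 98, 117, 109, 111, 108, 114, 114, 115, 116, 110, 117, 116, 143, 176, 181, 186, 176, 154, 132]
row200 right [175, 164, 134, 114, 118, 111, 116, 118, 117, 117, 117, 111, 113, 114, 94, 66, 48, 53, 59, 59, 56, 80, 163, 229, 232, 229, 229, 229, 229, 229, 227, 229, 229, 229, 230]
col300 top [212, 217, 222, 222, 212, 173, 98, 58, 58, 63, 140, 243, 255, 253, 251, 252, 251, 251, 252, 251, 251, 251]
col bot [224, 242, 250, 251, 249, 238, 225, 224, 225, 228, 225, 227, 227, 229, 231, 231, 197, 158, 135, 133, 138, 132, 132, 129, 134, 138, 127, 111, 72, 55, 52, 57, 61, 53, 62, 114, 189, 225, 226, 230, 227, 227, 223, 225, 225]
```

Run:
```python
from h import *
p=env.read_camera("wrist"); M=rot(p["orientation"])
def bp(u,v,z):
    a=np.array([u-p["cx"],v-p["cy"]]); r=np.hypot(*a); t=r/p["fx"]; d=M@np.array([*(a/r*np.sin(t)),np.cos(t)]); P=np.array(p["position"]); return (P+d*(z-P[2])/d[2])[:2]
a=-.083; K=np.array([[np.cos(a),-np.sin(a)],[np.sin(a),np.cos(a)]])
L,Rr,T,B=[bp(*x,68)@K for x in((198.3,200),(426.7,200),(260,143.7),(300,290.3))]
print("kit-frame y edges",L[1],Rr[1],Rr[1]-L[1],"x edges",T[0],B[0],B[0]-T[0])
print("centre",K@np.array([(T[0]+B[0])/2,(L[1]+Rr[1])/2]))
go(637,-155,140,np.pi-.015)
```

```text
kit-frame y edges 73.87537863353265 302.89081516094836 229.01543652741572 x edges 345.04078921136426 494.45519390409567 149.4144046927314
centre [433.92085016 152.93548775]
turn [-0.     0.001 -0.065] | shift cm at final attitude [-21.35 -30.26  11.62] | at present attitude [-23.25 -28.81  11.64]
```

```bash
python3 -m inch '[[0,0,-0.065,0,0,0,-1],[0,0,0,-3.05,-4.3,0,-1],[0,0,0,-3.05,-4.3,0,-1],[0,0,0,-3.05,-4.3,0,-1],[0,0,0,-3.05,-4.3,0,-1],[0,0,0,-3.05,-4.3,0,-1],[0,0,0,-3.05,-4.35,0,-1],[0,0,0,-3.05,-4.35,0,-1],[0,0,0,0,0,0,-1],[0,0,0,0,0,0,-1]]'
python3 - <<'E'
from h import *
p=env.read_camera("wrist"); save(p,"wrist2.png")
M=rot(p["orientation"])
def bp(u,v,z):
    a=np.array([u-p["cx"],v-p["cy"]]); r=np.hypot(*a); t=r/p["fx"]; d=M@np.array([*(a/r*np.sin(t)),np.cos(t)]); P=np.array(p["position"]); return (P+d*(z-P[2])/d[2])[:2]
d=env.trace(p,"lid_handle")
for e in d[:1]:
    vv,uu=np.nonzero(e["mask"]); W=np.array([bp(u,v,43) for u,v in zip(uu,vv)]); print(e["score"],uu.min(),uu.max(),vv.min(),vv.max()); print(rect(np.c_[W,W[:,:1]]))
go(637,-154,17,np.pi-.015)
E
```

```text
t: 49.55
eef_pos: [636.7, -154.1, 256.1]
tcp_rot: [3.141, -0.0, 3.127]
ft_force: [0.1, 0.1, -0.4]
opening: 1.001
grip_force: 0.0
0.97 208 414 136 271
([632.0, -152.2], [217.6, 144.8], 'long-axis deg', 89.6, 26742)
turn [0.    0.001 0.001] | shift cm at final attitude [-0.03 -0.05 23.98] | at present attitude [-1.000e-02 -5.000e-02  2.398e+01]
```

View pics/wrist2.png

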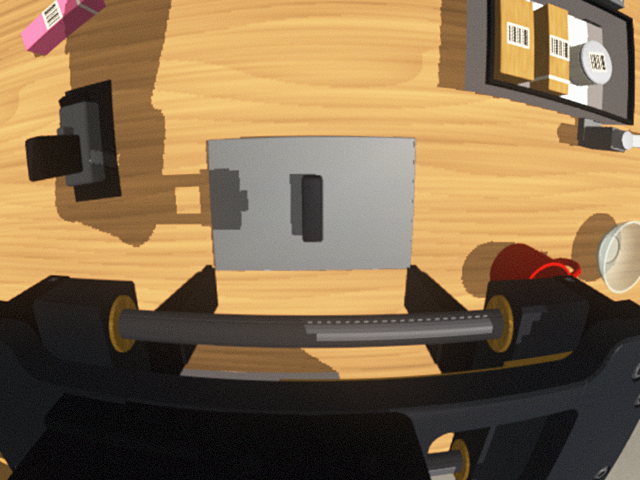

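The lid's plate spans (208–414, 137–270), with its handle at (312,208).

Run:
```python
from h import *
p=env.read_camera("wrist"); M=rot(p["orientation"]);P=np.array(p["position"])
d=env.trace(p,"lid_handle")[0]; vv,uu=np.nonzero(d["mask"])
a=np.c_[uu-p["cx"],vv-p["cy"]]; r=np.hypot(*a.T); t=r/p["fx"]; D=np.c_[a/r[:,None]*np.sin(t)[:,None],np.cos(t)]@M.T
W=P+D*((13-P[2])/D[:,2])[:,None]; print(rect(W), P)
```

```text
([636.6, -151.9], [235.0, 155.7], 'long-axis deg', 89.7, 26688) [ 566.67389373 -151.59445459  425.88555874]
```

```bash
python3 -m inch '[[0,0,-0.01,0,0,5,-1],[0,0,0,0,0,6,-1],[0,0,0,0,0,6,-1],[0,0,0,0,0,5,-1],[0,0,0,0,0,1.5,-1],[0,0,0,0,0,0.4,-1],[0,0,0,0,0,0,-1],[0,0,0,0,0,0,1],[0,0,0,0,0,0,1],[0,0,0,0,0,0,1],[0,0,0,0,0,0,1],[0,0,0,0,0,0,1],[0,0,0,0,0,0,1],[0,0,0,0,0,0,1],[0,0,0,0,0,0,1]]'
```

```text
t: 51.62
eef_pos: [637.3, -154.4, 17.5]
tcp_rot: [-3.142, 0.001, 3.137]
ft_force: [-0.2, 0.3, -1.1]
opening: 0.234
grip_force: 30.0
```

```bash
python3 -m inch '[[0,0,0,0,0,-1,1],[0,0,0,0,0,-2.5,1],[0,0,0,0,0,-4,1],[0,0,0,0,0,-4,1],[0,0,0,0,0,-1,1],[0,0,0.04,0,0,0,1],[0,0,0.038,0,0,0,1],[0,0,0,0,0,0,1],[0,0,0,0,0,0,1]]'
python3 -c "
from h import *
go(434.4,151.2,140,3.059)"
```

```text
t: 52.75
eef_pos: [637.0, -154.4, 142.0]
tcp_rot: [3.141, -0.0, 3.06]
ft_force: [-0.8, -0.1, -2.2]
opening: 0.231
grip_force: 30.0
turn [ 0.    -0.     0.001] | shift cm at final attitude [22.71 28.78  0.2 ] | at present attitude [22.69 28.8   0.2 ]
```

```bash
python3 -m inch '[[0,0,0,1.3,1.7,0,1],[0,0,0,2.5,3.2,0,1],[0,0,0,2.7,3.4,0,1],[0,0,0,2.7,3.4,0,1],[0,0,0,2.7,3.4,0,1],[0,0,0,2.7,3.4,0,1],[0,0,0,2.7,3.4,0,1],[0,0,0,2.7,3.4,0,1],[0,0,0,2.7,3.48,0,1],[0,0,0,0,0,0,1],[0,0,0,0,0,3,1],[0,0,0,0,0,1.5,1],[0,0,0,0,0,0,1],[0,0,0,0,0,0,1],[0,0,0,0,0,0,1]]'
python3 - <<'E'
from h import *
go(434.4,151.2,90,3.059)
p=env.read_camera("wrist"); save(p,"wrist3.png")
for c in("scene","side"):
    q=env.read_camera(c);P=cloud(q); z=env.state()["eef_pos"][2]-4
    print(c,z,rect(band([P],(434,151),160,z-5,z+5)[0]), rect(band([P],(434,151),50,z+20,z+35)[0]))
E
```

```text
t: 54.62
eef_pos: [435.3, 151.0, 98.0]
tcp_rot: [3.141, 0.002, 3.059]
ft_force: [0.1, -1.1, -2.1]
opening: 0.226
grip_force: 30.0
turn [ 0.     0.002 -0.   ] | shift cm at final attitude [0.09 0.01 0.8 ] | at present attitude [0.09 0.01 0.8 ]
scene 93.85699660699724 ([435.6, 147.0], [239.8, 158.0], 'long-axis deg', 85.1, 1951) ([440.5, 145.4], [63.5, 42.9], 'long-axis deg', -26.3, 131)
side 93.77825263852554 ([434.6, 149.9], [240.0, 155.7], 'long-axis deg', 85.4, 3047) ([433.1, 142.1], [70.2, 27.7], 'long-axis deg', -9.6, 204)
```

View pics/wrist3.png

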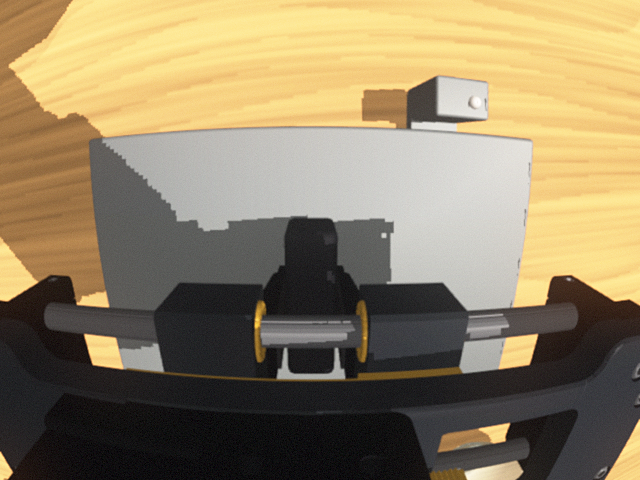

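The lid is level over the box, and camera estimates of lid and box agree to within about 1 mm. Lowering.

```bash
python3 -m inch '[[0,0,0,0.08,0.04,0.5,1],[0,0,0,0,0,0.4,1],[0,0,0,0,0,0.4,1],[0,0,0,0,0,0.3,1],[0,0,0,0,0,0.2,1],[0,0,0,0,0,0,1],[0,0,0,0,0,0,1]]'
```

```text
t: 55.65
eef_pos: [434.1, 151.6, 79.4]
tcp_rot: [-3.142, 0.001, 3.059]
ft_force: [0.1, 0.2, -1.8]
opening: 0.227
grip_force: 30.0
```

```bash
python3 -m inch '[[0,0,0,0,0,0.2,1],[0,0,0,0,0,0.15,1],[0,0,0,0,0,0.1,1],[0,0,0,0,0,0,1]]'
python3 -m inch '[[0,0,0,0,0,0.15,1],[0,0,0,0,0,0.15,1],[0,0,0,0,0,0.1,1],[0,0,0,0,0,0,1]]'
```

```text
t: 56.15
eef_pos: [434.2, 151.6, 75.1]
tcp_rot: [3.142, 0.001, 3.059]
ft_force: [-0.2, -1.1, 4.1]
opening: 0.229
grip_force: 30.0
t: 56.65
eef_pos: [434.2, 151.6, 71.3]
tcp_rot: [3.142, 0.001, 3.059]
ft_force: [-1.2, -0.5, 10.1]
opening: 0.229
grip_force: 30.0
```

```bash
python3 -m inch '[[0,0,0,0,0,0.1,1],[0,0,0,0,0,0,1]]'
python3 -m inch '[[0,0,0,0,0,0.1,1],[0,0,0,0,0,0,1]]'
```

```text
t: 56.9
eef_pos: [434.3, 151.6, 71.3]
tcp_rot: [3.141, 0.002, 3.059]
ft_force: [-6.2, -0.7, 26.1]
opening: 0.229
grip_force: 30.0
t: 57.15
eef_pos: [434.6, 151.6, 70.9]
tcp_rot: [3.141, 0.003, 3.059]
ft_force: [-7.4, -2.1, 36.9]
opening: 0.229
grip_force: 30.0
```

```bash
python3 -m inch '[[0,0,0,0,0,-0.15,1],[0,0,0,0,0,0,-0.2],[0,0,0,0,0,0,-0.2],[0,0,0,0,0,0,-0.2],[0,0,0,0,0,-1,-0.2],[0,0,0,0,0,-4,-0.2],[0,0,0,0,0,-5,-0.2],[0,0,0,0,0,-5,-0.2],[0,0,0,0,0,0,-0.2]]'
python3 - <<'E'
from h import *
cs=[env.read_camera(c) for c in("scene","side")]; save(cs[1],"lid.png")
for q in cs:
    P=cloud(q); k=band([P],(434,151),110,60,73)[0]; A=np.c_[k[:,:2]-[434,151],np.ones(len(k))]; s=np.linalg.lstsq(A,k[:,2],rcond=None)[0]; print("plane",s.round(4),len(k))
    k=P[(np.hypot(P[...,0]-530,P[...,1]-381)<35)&(P[...,2]>86)&(q["img"].max(-1)<80)]; print("peg",k.mean(0).round(1),[np.round((k[:,i].min()+k[:,i].max())/2,1) for i in(0,1)])
a=-.083; h=np.array([433.4,151.2])+np.array([[np.cos(a),-np.sin(a)],[np.sin(a),np.cos(a)]])@[100,85]; print("hinge",h)
E
```

```text
t: 58.28
eef_pos: [435.1, 151.9, 224.0]
tcp_rot: [3.14, 0.007, 3.059]
ft_force: [0.1, 0.0, -0.8]
opening: 0.598
grip_force: 0.0
plane [-3.40000e-03  4.00000e-04  6.82795e+01] 1723
peg [532.9 380.8 104.5] [np.float64(531.8), np.float64(383.0)]
plane [-1.10000e-03  3.00000e-04  6.75791e+01] 2804<stdin>:5: RuntimeWarning: Mean of empty slice.
  ret = um.true_divide(
Traceback (most recent call last):
ValueError: zero-size array to reduction operation minimum which has no identity
```

View pics/lid.png

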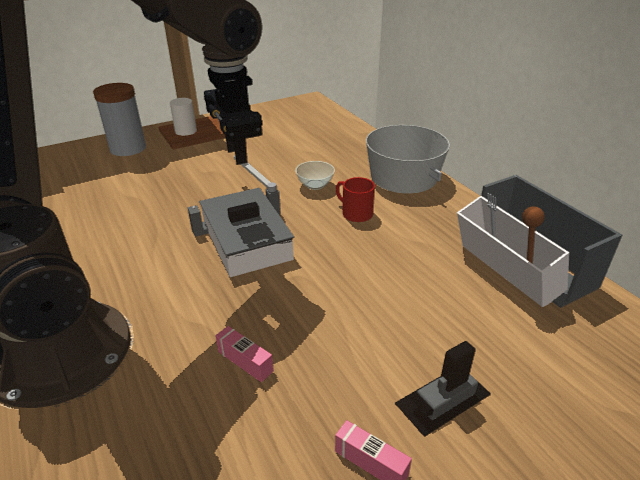

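The lid sits flat and level on the box (240,220), with its top at ~67.5 mm as expected when home. Next the keeper bar.

```bash
python3 -m inch '[[0,0,0.177,0,0,0,-0.2],[0,0,0.177,0,0,0,-0.2],[0,0,0.177,0,0,0,-0.2],[0,0,0.177,0,0,0,-0.2],[0,0,0.177,0,0,0,-0.2],[0,0,0.177,0,0,0,-0.2],[0,0,0.177,0,0,0,-0.2],[0,0,0.18,0,0,0,-0.2],[0,0,0,0,0,0,-0.2],[0,0,0,0,0,0,-0.2]]'
python3 - <<'E'
from h import *
go(529,387.5,200,1.64)
for c in("scene","side"):
    q=env.read_camera(c);P=cloud(q); k=P[(np.hypot(P[...,0]-530,P[...,1]-385)<35)&(P[...,2]>86)&(P[...,2]<125)]
    if len(k): print("peg",k.mean(0).round(1))
E
```

```text
t: 59.62
eef_pos: [433.7, 151.6, 219.7]
tcp_rot: [-3.141, 0.0, 1.644]
ft_force: [-0.0, 0.5, -0.2]
opening: 0.601
grip_force: 0.0
turn [-0.001  0.     0.004] | shift cm at final attitude [22.88 11.14  1.97] | at present attitude [22.84 11.23  1.95]
peg [531.6 380.8 106. ]
peg [528.2 381.7 105.8]
```

```bash
python3 -m inch '[[0,0,0,4.6,2.2,0,-0.2],[0,0,0,4.6,2.2,0,-0.2],[0,0,0,4.6,2.3,0,-0.2],[0,0,0,4.6,2.3,0,-0.2],[0,0,0,4.5,2.2,0,-0.2],[0,0,0,0,0,5,-0.2],[0,0,0,0,0,5,-0.2],[0,0,0,0,0,2.6,-0.2],[0,0,0,0,0,0.5,-0.2],[0,0,0,0,0,0,-0.2],[0,0,0,0,0,0,-0.2]]'
python3 - <<'E'
from h import *
go(529,387.5,88,1.64)
q=env.read_camera("wrist"); save(q,"peg.png")
E
```

```text
t: 61.1
eef_pos: [530.6, 388.1, 90.8]
tcp_rot: [3.139, -0.001, 1.64]
ft_force: [0.1, 0.6, 0.7]
opening: 0.598
grip_force: 0.0
turn [ 0.003 -0.001  0.   ] | shift cm at final attitude [-0.05 -0.16  0.28] | at present attitude [-0.05 -0.16  0.28]
```

View pics/peg.png

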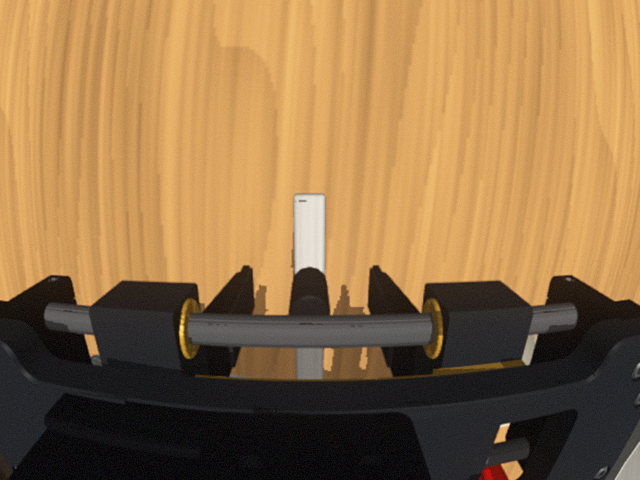

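The peg, at (310,290), is centred between the fingers and the bar is aligned with the tool. Grip it and begin the swing.

```bash
python3 -m inch '[[0,0,0,0,0,0.1,1],[0,0,0,0,0,0,1],[0,0,0,0,0,0,1],[0,0,0,0,0,0,1],[0,0,0,0,0,0,1]]'
python3 -m inch '[[0,0,-0.1,0,-1.6,0,1],[0,0,-0.1,0,-1.6,0,1],[0,0,-0.1,0,-1.6,0,1],[0,0,-0.1,0,-1.6,0,1],[0,0,0,0,0,0,1]]'
python3 -c "
from h import *
s=env.state();d=np.array(s['eef_pos'][:2])-[540.1,227.6];print(np.hypot(*d),np.arctan2(d[1],d[0]),s['ft_force'])"
```

```text
t: 61.78
eef_pos: [530.0, 387.8, 88.4]
tcp_rot: [3.141, 0.0, 1.64]
ft_force: [-0.1, 0.8, -0.5]
opening: 0.182
grip_force: 30.0
t: 62.4
eef_pos: [468.3, 371.0, 88.3]
tcp_rot: [-3.141, 0.004, 2.042]
ft_force: [8.7, -19.9, -0.9]
opening: 0.184
grip_force: 30.0
160.32981999088577 2.0349133982774172 [  8.7443612  -19.91784501  -0.93806012]
```

```bash
python3 -m inch '[[0,0,-0.1,-0.38,-1.6,0,1],[0,0,-0.1,-0.08,-1.6,0,1],[0,0,-0.1,-0.08,-1.6,0,1],[0,0,-0.1,-0.08,-1.6,0,1],[0,0,0,0,0,0,1]]'
python3 -c "
from h import *
s=env.state();d=np.array(s['eef_pos'][:2])-[540.1,227.6];print(np.hypot(*d),np.arctan2(d[1],d[0]),s['ft_force'],(rot(s['tcp_rot']).T@s['ft_force']).round(1))"
```

```text
t: 63.02
eef_pos: [418.8, 331.4, 88.4]
tcp_rot: [-3.141, 0.0, 2.439]
ft_force: [-2.0, 1.4, -3.4]
opening: 0.182
grip_force: 30.0
159.598228209838 2.4337933549967006 [-2.0111987   1.39131785 -3.35614495] [ 2.4 -0.2  3.4]
```

Good. Continue to just before the catch.

```bash
python3 -m inch '[[0,0,-0.1,-0.08,-1.6,0,1],[0,0,-0.1,-0.08,-1.6,0,1],[0,0,-0.1,-0.08,-1.6,0,1],[0,0,-0.1,-0.08,-1.6,0,1],[0,0,-0.1,-0.08,-1.6,0,1],[0,0,0,0,0,0,1]]'
python3 -c "
from h import *
s=env.state();d=np.array(s['eef_pos'][:2])-[540.1,227.6];print(np.hypot(*d),np.arctan2(d[1],d[0]),(rot(s['tcp_rot']).T@s['ft_force']).round(1))"
python3 -m inch '[[0,0,-0.06,-0.03,-1,0,1],[0,0,-0.04,-0.01,-0.6,0,1],[0,0,0,0,-0.2,0,1],[0,0,0,0,0,0,1]]'
python3 -c "
from h import *
s=env.state();d=np.array(s['eef_pos'][:2])-[540.1,227.6];print(np.hypot(*d),np.arctan2(d[1],d[0]),(rot(s['tcp_rot']).T@s['ft_force']).round(1))"
```

```text
t: 63.78
eef_pos: [384.3, 260.2, 88.3]
tcp_rot: [-3.141, -0.001, 2.936]
ft_force: [-6.1, 0.6, 2.3]
opening: 0.185
grip_force: 30.0
159.18321838694237 2.935434240221417 [ 6.1 -0.7 -2.3]
t: 64.28
eef_pos: [381.7, 243.0, 88.3]
tcp_rot: [-3.141, -0.001, 3.036]
ft_force: [-6.0, -1.5, 3.9]
opening: 0.181
grip_force: 30.0
159.13382297858928 3.044974685613102 [ 5.8 -2.2 -3.9]
```

```bash
python3 -m inch '[[0,0,-0.015,0,-0.2,0,1],[0,0,0,0,-0.1,0,1],[0,0,0,0,0,0,1]]'
python3 -m inch '[[0,0,0,0,-0.1,0,1],[0,0,0,0,0,0,1]]'
python3 -m inch '[[0,0,0,0,-0.1,0,1],[0,0,0,0,0,0,1]]'
```

```text
t: 64.65
eef_pos: [381.7, 241.6, 88.3]
tcp_rot: [3.14, 0.0, 3.05]
ft_force: [-9.7, 15.8, 1.8]
opening: 0.184
grip_force: 30.0
t: 64.9
eef_pos: [381.7, 241.4, 88.4]
tcp_rot: [3.139, 0.001, 3.049]
ft_force: [-10.8, 26.1, -1.1]
opening: 0.184
grip_force: 30.0
t: 65.15
eef_pos: [381.8, 241.2, 88.4]
tcp_rot: [3.137, 0.001, 3.049]
ft_force: [-12.3, 33.3, -2.2]
opening: 0.183
grip_force: 30.0
```

```bash
python3 -m inch '[[0,0,0,-0.1,0.25,0,1],[0,0,0,0,0,0,-0.2],[0,0,0,0,0,0,-0.2],[0,0,0,0,0,0,-0.2],[0,0,0,0,0,0,-0.2],[0,0,0,0,0,-2,-0.2],[0,0,0,0,0,-5,-0.2],[0,0,0,0,0,-5,-0.2],[0,0,0,0,0,-4,-0.2],[0,0,0,0,0,0,-0.2],[0,0,0,0,0,0,-0.2]]'
python3 - <<'E'
from h import *
p=env.read_camera("scene");q=env.read_camera("side")
im=np.hstack([cv2.resize(p["img"][160:260,280:430],(400,267),interpolation=cv2.INTER_CUBIC),cv2.resize(q["img"][160:290,170:320],(400,347),interpolation=cv2.INTER_CUBIC)[:267]])
im=np.vstack([im,np.hstack([cv2.resize(p["img"],(400,300)),cv2.resize(q["img"],(400,300))])]); cv2.imwrite("pics/fin.png",im[:,:,::-1])
for c in (p,q):
    P=cloud(c); k=P[(np.hypot(P[...,0]-382,P[...,1]-240)<30)&(P[...,2]>86)&(P[...,2]<122)]; print("peg",k.mean(0).round(1))
    k=P[(np.hypot(P[...,0]-434,P[...,1]-110)<80)&(P[...,2]>60)&(P[...,2]<73)]; A=np.c_[k[:,:2]-[434,151],np.ones(len(k))]; print(np.linalg.lstsq(A,k[:,2],rcond=None)[0].round(4))
    print("scanner",rect(band([P],(548,-436),90,30,42)[0]))
E
```

```text
t: 66.53
eef_pos: [382.4, 239.9, 247.7]
tcp_rot: [-3.141, 0.0, 3.054]
ft_force: [0.6, -0.1, -0.0]
opening: 0.6
grip_force: 0.0
peg [383.5 235.3 105.9]
[-8.00000e-03  3.90000e-03  6.85096e+01]
scanner ([543.9, -440.4], [114.7, 45.8], 'long-axis deg', 5.8, 391)
peg [380.6 236.7 106. ]
[1.60000e-03 4.90000e-03 6.77843e+01]
scanner ([540.9, -438.3], [114.4, 44.2], 'long-axis deg', 1.8, 1088)
```

View pics/fin.png

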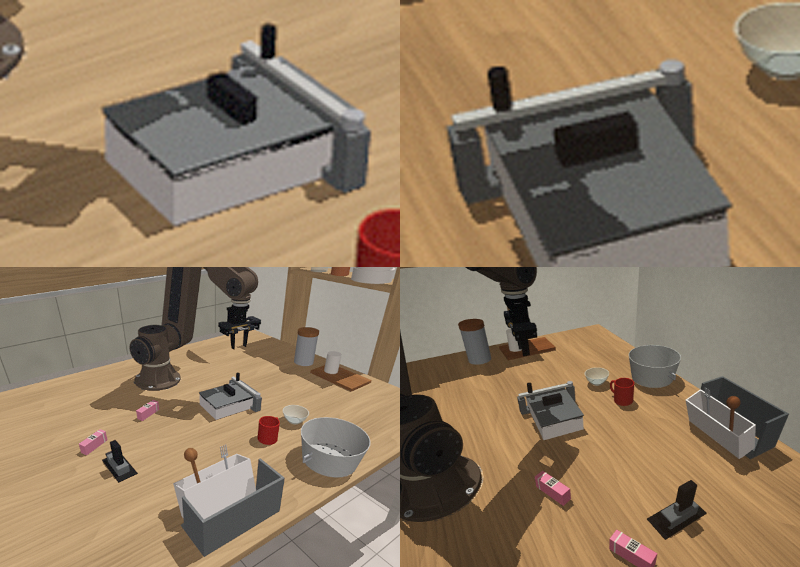

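The bar lies shut across the level lid, over its catch post, with the peg at (268,40) in the crop. The scanner is on its mat, and the cup and bowl haven't moved.

```bash
python3 -c "
from cell import env
print(env.job_done())"
```

```text
the job is handed in; nothing more can be done
None
```

I handed the job in at about 67 s with every step carried out; the interface gave no read signal or verdict, so the three barcode reads rest on my measured aim and hold times, and the catch on the bar reaching its end stop.

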